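Check the cartridge cases' hinges and reject the stiff one

ROBOT

A 7-joint arm with a two-finger parallel gripper is mounted at the origin on the work surface. World frame = base frame: x ahead of the robot, y to its left, z up, the work surface at z = 0. Lengths are in m, angles in rad, forces in N, time in s.
With the tool pointing down it reaches from about 0.4 to 0.85 m from the base axis. Payload 4.5 kg.
Tool frame: the origin (TCP) lies midway between the tips of the shut fingers; the grasp point (between the pads) lies 19 mm behind it; z points along the fingers, y is the direction in which the jaws open and shut (so a half turn about z gives the same grasp; the last joint's range is limited). The gripper opens to 85 mm and grips with 20 to 120 N. Pads are 22 mm wide; open, the fingers measure 114 mm over their backs; the gripper's body (76 mm by 85 mm) begins 54 mm behind the grasp point. The pads swing forward as they close: fully open they stand 13 mm farther back than shut.
Start: joints at [-1.144, 0.689, -0.195, 1.565, 0.157, 0.902, -0.215], TCP at [0.239, 0.577, 0.211] pointing down, gripper open.
Joint ranges: [-3.01, 3.01], [-0.46, 2.08], [-1.47, 1.51], [0.13, 2.56], [-1, 4.14], [0.04, 2.09], [-2.66, 2.66]. Speed limits (rad/s): [2.57, 2.57, 3.14, 3.14, 3.14, 3.14, 3.14].

INTERFACE

Orientations are given as a rotation vector (axis times angle).
In Python, from cell import r, grab_frame, camera_params gives the robot as it stands.
- The arm moves only by the tool move_arm, never from a script. Its argument "increments" is a list of rows, each a list of 7 numbers: the shift along the tool's x, y, z in mm, then the turn, a rotation vector about the tool's x, y, z in units of 5 degrees (1.0 is 5 degrees), then the closure, from 0 (fully open) to 1 (shut). A call has 1 to 20 rows; each row is the pose to reach, as a shift and turn from the pose commanded when the call began, along the tool's axes at that moment; what a row does not reach only later rows make up. A row lasts 1/8 s, in which the tool goes at most 62.5 mm and 10.7 degrees, less where a joint would pass 70% of its speed; a pose out of reach is approached as far as the arm can. A call with a gripper value outside its range is refused whole. The fingers move at their own pace and stop on an object; "grip_force" is the grip in N (left out, the last holds). Time passes only in rows, so rows that repeat a pose let the fingers close. It gives the time, the measured TCP pose, the force and the opening at its end, in the units of the state.
- r.get_obs(): the state, without advancing time (a new reading comes with each control period).
- grab_frame(name): name is "scene" or "top"; returns the picture (480x640x3 uint8, red, green, blue); there is no depth.
- camera_params(name): a dict with "fx", "fy", "cx", "cy" (pixels), "distortion" ([k1, k2, p1, p2, k3] as OpenCV has them; the pictures are not rectified), "rvec" (rotation vector, rad) and "tvec" (3), from world to camera coordinates, as OpenCV has them. Camera axes: x right, y down, z forward; pixel columns grow to the right and rows downward; lengths in m; the calibration is good to about 2 mm. A picture is of the moment at which its call begins. camera_params takes no time and is no camera call.
- r.finish_job(): hands the job in, once; it reports no verdict.
The state is a dict: "clock": time; "joint_pos": joint angles; "qd": joint speeds; "effort": joint torques, N m; "eef_pos": TCP position; "tool_rot": TCP orientation; "ft_force": force on the tool from outside, world axes, zero at the start; "torque": the same for the moment, N m; "finger_gap": opening from 0.0 (shut) to 1.0 (fully open).
Only numpy, scipy, OpenCV 4.12 (cv2) and the standard library are available. Lean on these libraries where they do the work, as an engineer would, in place of code of your own. Each camera call takes 0.05 s, during which the arm holds its last target.

TASK

Three white cartridge cases stand shut on the bioprinting bench: lift each lid by its black ball pull to find out whether it swings freely (let go part-way, a free lid drops shut while a stiff one stays up). Leave each free-swinging case standing where it is with its lid thrown right back, ready for loading. Shut the stiff case again and set it down gently, upright, in the red reject tray, without disturbing anything else on the bench.

Things in the scene. Friction and masses are not known exactly. Their poses are not given: they have to be found in the camera images.
- case_a_mid (a point): White hinged cartridge case A: a shallow box 120 long (its x), 58 wide (its y), 42 tall, walls 4, with a 10 thick lid of the same outline on top (52 over all), 0.45 to 0.8 kg, loose on the bench. This point: centre of the closed case, 26 above its underside; x points from the ball pull towards the hinge, z up. Its sides can be gripped across the 58 width.
- case_a_hinge (a point): Middle of the hinge line of case A: 60 from the case's centre along its +x, 42 above its underside; the hinge axis is the case's y.
- case_a_ball (a point): Centre of the black ball pull (diameter 20) on the free edge of lid A, on a thin 16 long stem: 146 from the hinge line; with the lid shut it lies 86 from the case's centre along its -x and 47 above its underside. It swings with the lid, and turns freely on a crosswise pin (along the case's y), so fingers that pinch it from both sides in y can stay upright while the lid swings through.
- lid_a (a joint): Lid angle of case A in rad: 0 shut, 1.57 upright, 1.95 thrown fully back against its stop. The ball edge rises and swings away over the hinge. The lid weighs about 70 g. On a good case it falls shut when let go below about 1.4 and falls back to the stop beyond about 1.7; a stiff hinge (about 0.09 N m of friction) stays where it is left. All three cases look alike.
- case_b_mid (a point): White hinged cartridge case B: a shallow box 120 long (its x), 58 wide (its y), 42 tall, walls 4, with a 10 thick lid of the same outline on top (52 over all), 0.45 to 0.8 kg, loose on the bench. This point: centre of the closed case, 26 above its underside; x points from the ball pull towards the hinge, z up. Its sides can be gripped across the 58 width.
- case_b_hinge (a point): Middle of the hinge line of case B: 60 from the case's centre along its +x, 42 above its underside; the hinge axis is the case's y.
- case_b_ball (a point): Centre of the black ball pull (diameter 20) on the free edge of lid B, on a thin 16 long stem: 146 from the hinge line; with the lid shut it lies 86 from the case's centre along its -x and 47 above its underside. It swings with the lid, and turns freely on a crosswise pin (along the case's y), so fingers that pinch it from both sides in y can stay upright while the lid swings through.
- lid_b (a joint): Lid angle of case B in rad: 0 shut, 1.57 upright, 1.95 thrown fully back against its stop. The ball edge rises and swings away over the hinge. The lid weighs about 70 g. On a good case it falls shut when let go below about 1.4 and falls back to the stop beyond about 1.7; a stiff hinge (about 0.09 N m of friction) stays where it is left. All three cases look alike.
- case_c_mid (a point): White hinged cartridge case C: a shallow box 120 long (its x), 58 wide (its y), 42 tall, walls 4, with a 10 thick lid of the same outline on top (52 over all), 0.45 to 0.8 kg, loose on the bench. This point: centre of the closed case, 26 above its underside; x points from the ball pull towards the hinge, z up. Its sides can be gripped across the 58 width.
- case_c_hinge (a point): Middle of the hinge line of case C: 60 from the case's centre along its +x, 42 above its underside; the hinge axis is the case's y.
- case_c_ball (a point): Centre of the black ball pull (diameter 20) on the free edge of lid C, on a thin 16 long stem: 146 from the hinge line; with the lid shut it lies 86 from the case's centre along its -x and 47 above its underside. It swings with the lid, and turns freely on a crosswise pin (along the case's y), so fingers that pinch it from both sides in y can stay upright while the lid swings through.
- lid_c (a joint): Lid angle of case C in rad: 0 shut, 1.57 upright, 1.95 thrown fully back against its stop. The ball edge rises and swings away over the hinge. The lid weighs about 70 g. On a good case it falls shut when let go below about 1.4 and falls back to the stop beyond about 1.7; a stiff hinge (about 0.09 N m of friction) stays where it is left. All three cases look alike.
- tray_in (a point): Red open reject tray, fixed, 210 (its x) by 170 (its y) outside, 35 tall, walls and floor 5 thick. This point: centre of its inner floor, 5 above the bench; x along its length, z up. It stands at the left or right end of the row of cases.
- dish_spot (a point): Clear petri dish (90 across, 14 tall) lying loose on the white and metal print bed at the other end of the row; point on its underside. Bystander.
- cartridge: Loose clear cartridge with red filling, about 110 long, lying on the bench near the robot. Bystander.
- spatula: Loose blue-handled spatula, 160 long, lying on the bench near the robot. Bystander.
- solvent: White bottle, 64 across, 140 tall, behind the cases; origin at its underside. Bystander.
- jar: Amber jar, 68 across, 85 tall, behind the cases; origin at its underside. Bystander.
- beaker: Glass beaker, 70 across, 90 tall, behind the cases; origin at its underside. Bystander.

How it is judged:
On the way, in this order (a step that is already met when the one before it is completed fails the run):
1. the stiff case's lid has been lifted part-way (over 0.35 rad) while it is not yet in the tray (value of joint lid_b above 0.35 rad and horizontal distance between case_b_mid and tray_in above 0.12 m), for 0.1 s.
2. the stiff case lies flat in the reject tray with its lid shut (z of case_b_mid in the frame of tray_in between 0.016 and 0.038 m and horizontal distance between case_b_mid and tray_in below 0.085 m and angle between case_b_mid's own z axis and vertical below 0.12 rad and value of joint lid_b below 0.12 rad), for 0.2 s.
At the end, for the whole second after the job is handed in: The stiff case rests upright (within 0.12 rad) on the floor of the red tray with its lid shut (below 0.12 rad); both free-swinging cases stand upright within 50 mm of where they were, lids thrown back past 1.65 rad; all at rest (all of step 2 and angular speed of case_b below 0.2 rad/s and linear speed of each of case_b, case_a, case_c below 0.03 m/s and value of joint each of lid_a, lid_c above 1.65 rad and distance of each of case_a_mid, case_c_mid from where it was at the start of the episode below 0.05 m and angle between each of case_a_mid, case_c_mid's own z axis and vertical below 0.12 rad); the robot touches nothing.
It fails at once if a bystander (dish, cartridge, spatula, bottle, jar, beaker) is shifted by more than 40 mm (distance of any of dish_spot, cartridge, spatula, solvent, jar, beaker from where it was at the start of the episode above 0.04 m).
It fails at once if the case is dropped or thrown into the tray (moving faster than 0.7 m/s just above its floor) (horizontal distance between case_b_mid and tray_in below 0.1 m and z of case_b_mid in the frame of tray_in below 0.09 m and linear speed of case_b above 0.7 m/s).
It also fails if it takes over 72 s, if anything falls off the work surface, if the arm or the gripper's body presses on something with over 40 N, if the wrist force passes 120 N, or if a joint passes its speed limit or range.

## Working session

There is one attempt and no reset: what is moved stays moved. The work goes in short steps, Python scripts to look and compute and a tool call to move; the robot and the scene stay as the last step left them, time stands still between calls to the robot, and variables do not carry over. Pictures are saved under pics/ and viewed, and the job is handed in when it is done.

Besides the shell and the picture viewer there is one more tool, called as name(argument=value, ...), one argument or row to a line, values as JSON. move_arm: Moves the arm, as the interface text tells. Its arguments: {"type":"object","properties":{"increments":{"type":"array","items":{"type":"array","items":{"type":"number"}}},"grip_force":{"type":"number"}},"required":["increments"]}

```bash
ls; mkdir -p pics; python3 - <<'E'
from cell import r, grab_frame, camera_params
import cv2
o=r.get_obs(); print(o)
for n in ["scene","top"]:
    cv2.imwrite(f"pics/{n}0.png",grab_frame(n)[:,:,::-1]); print(camera_params(n))
E
```

```text
pics
{'clock': 0.0, 'joint_pos': array([-1.14423289,  0.68999231, -0.19450198,  1.56638443,  0.15731213,
        0.90250947, -0.21510902]), 'qd': array([ 0.00123538, -0.00036929,  0.00117432,  0.00083727,  0.00068644,
        0.0014061 ,  0.00014711]), 'effort': array([ 8.53155179e-04, -5.39601660e+01, -1.26584116e+00, -1.58539116e+01,
        9.19590297e-03,  9.52138449e-03, -7.09081775e-06]), 'eef_pos': array([0.23900243, 0.57672545, 0.20996784]), 'tool_rot': array([-6.12830119e-01, -3.08101988e+00,  2.96647090e-03]), 'ft_force': array([-0.01090027, -1.16572008, -0.35534674]), 'torque': array([-0.03895063, -0.00670425,  0.0188727 ]), 'finger_gap': 0.9984723104066341}
{'fx': 436.0397960267597, 'fy': 436.0397960267597, 'cx': 321.3989028140221, 'cy': 245.23500129100378, 'distortion': array([-0.08779933,  0.        ,  0.        ,  0.        ,  0.        ]), 'rvec': array([ 2.36206715,  0.6918055 , -0.22981396]), 'tvec': array([-0.49944618, -0.19258932,  1.21572652])}
{'fx': 451.16060345242494, 'fy': 451.16060345242494, 'cx': 322.8887668525928, 'cy': 239.60783610197907, 'distortion': array([-0.10757802,  0.        ,  0.        ,  0.        ,  0.        ]), 'rvec': array([ 2.16849388, -2.14317128,  0.14230563]), 'tvec': array([-0.0159035 ,  0.56613   ,  0.92315078])}
```

View pics/scene0.png

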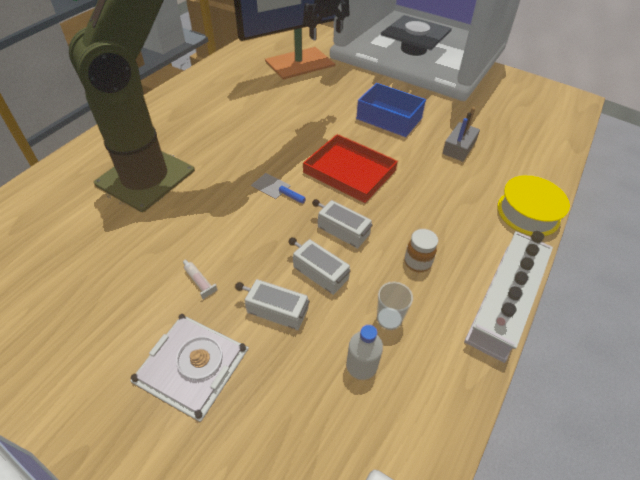

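View pics/top0.png

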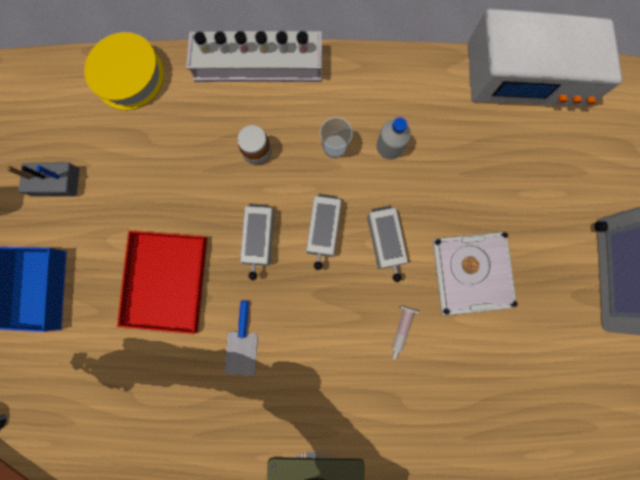

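```bash
python3 - <<'E'
import cv2
a=cv2.imread('pics/top0.png')
c=a[185:295,225:425]; cv2.imwrite('pics/c1.png',cv2.resize(c,None,fx=4,fy=4,interpolation=cv2.INTER_CUBIC))
c=a[220:345,105:225]; cv2.imwrite('pics/c2.png',cv2.resize(c,None,fx=4,fy=4,interpolation=cv2.INTER_CUBIC))
a=cv2.imread('pics/scene0.png')
c=a[185:335,225:385]; cv2.imwrite('pics/c3.png',cv2.resize(c,None,fx=4,fy=4,interpolation=cv2.INTER_CUBIC))
E
```

```text
(no output)
```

View pics/c1.png

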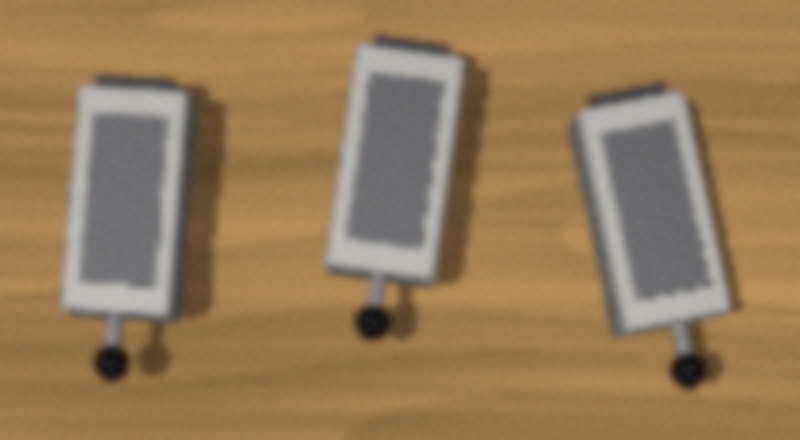

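View pics/c2.png

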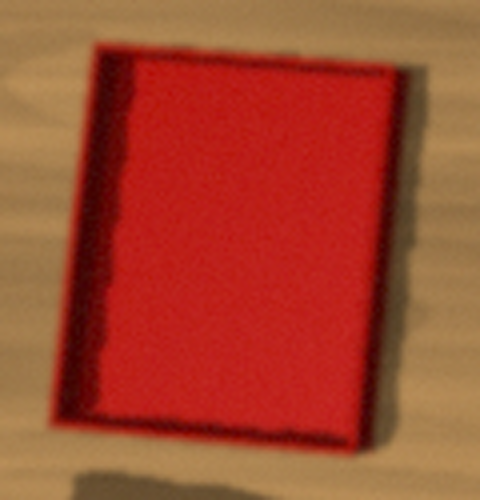

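View pics/c3.png

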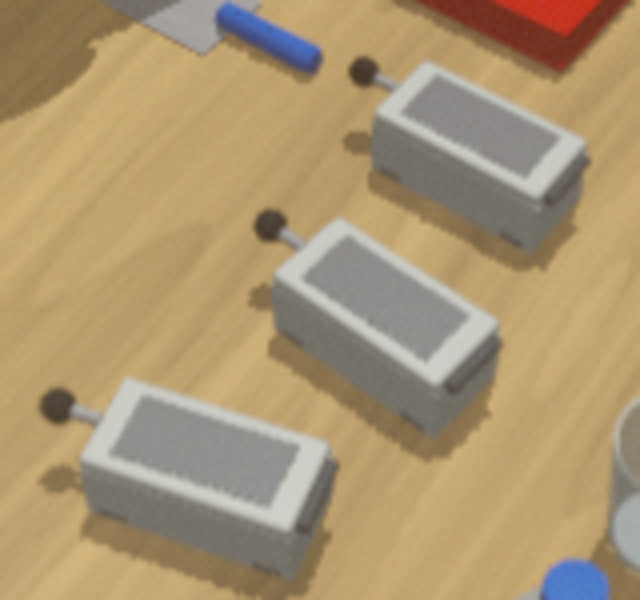

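```bash
cat > h.py <<'E'
import numpy as np, cv2
from cell import r, grab_frame, camera_params
from scipy.spatial.transform import Rotation as R
from scipy.optimize import least_squares
def proj(n,P):
    c=camera_params(n);K=np.array([[c['fx'],0,c['cx']],[0,c['fy'],c['cy']],[0,0,1]])
    return cv2.projectPoints(np.array(P,float).reshape(-1,1,3),c['rvec'],c['tvec'],K,c['distortion'])[0].reshape(-1,2)
def crop(o,s,P): return np.array([[o[0]+(u+.5)/s-.5,o[1]+(v+.5)/s-.5] for u,v in P])
def save(n,f,box=None,s=4):
    a=grab_frame(n)[:,:,::-1]
    if box: x0,x1,y0,y1=box; a=cv2.resize(a[y0:y1,x0:x1],None,fx=s,fy=s,interpolation=cv2.INTER_CUBIC)
    cv2.imwrite(f,a)
def obs():
    o=r.get_obs(); Rm=R.from_rotvec(o['tool_rot'])
    print('t',round(o['clock'],3),'p',np.round(o['eef_pos'],4),'gap',round(o['finger_gap'],3),'F',np.round(o['ft_force'],1)); print('R',np.round(Rm.as_matrix(),4).tolist(),'q',np.round(o['joint_pos'],2)); return o
def rows(pos,Rt,o=None):
    "shift in tool mm and turn in 5deg units"
    o=o or r.get_obs(); R0=R.from_rotvec(o['tool_rot'])
    return np.round(np.r_[R0.inv().apply(np.array(pos)-o['eef_pos'])*1000,(R0.inv()*Rt).as_rotvec()/np.radians(5)],2)
def down(yaw):
    "tool z down, tool y along (cos yaw+90.. ) : tool y horizontal at angle a"
    y=np.array([np.cos(yaw),np.sin(yaw),0]);z=np.array([0,0,-1.]);x=np.cross(y,z)
    return R.from_matrix(np.c_[x,y,z])
E
python3 - <<'E'
from h import *
o=obs()
o1=(225,185)
C={'L':([(111,362),(80,86),(190,92),(175,318),(64,310)],(363,71)),
'M':([(372,322),(358,42),(466,58),(436,282),(328,268)],(269,224)),
'R':([(688,370),(576,122),(684,92),(734,308),(620,332)],(57,406))}
def Z(p,L):
    c,s=np.cos(p[2]),np.sin(p[2]); return np.array([[p[0]+c*a-s*b,p[1]+s*a+c*b,z] for a,b,z in L])
for k,(t,s) in C.items():
    M=[(-.086,0,.047),(.06,.029,.052),(.06,-.029,.052),(-.06,-.029,.052),(-.06,.029,.052)]
    ut=crop(o1,4,t);us=crop(o1,4,[s])
    f=lambda p:np.r_[(proj('top',Z(p,M))-ut).ravel(),(proj('scene',Z(p,M[:1]))-us).ravel()]
    q=least_squares(f,[.5,0,0]); print(k,np.round(q.x,4),np.degrees(q.x[2]).round(1),'ball',Z(q.x,M[:1]).round(4)); print(np.round(f(q.x),1))
ut=crop((105,220),4,[(95,43),(398,66),(370,452),(52,424)])
M=[(.105,.085,.035),(.105,-.085,.035),(-.105,-.085,.035),(-.105,.085,.035)]
f=lambda p:(proj('top',Z(p,M))-ut).ravel()
q=least_squares(f,[.5,.3,0]);print('tray',q.x.round(4),f(q.x).round(1))
# bystanders rough on plane
def plane(n,uv,z):
    return least_squares(lambda p:(proj(n,[p[0],p[1],z])-uv).ravel(),[.5,0]).x.round(3)
for nm,uv,z in [('jar',(252,138),.085),('beaker',(336,130),.09),('bottle',(399,125),.14),('dish',(470,265),.014),('spat_tip',(245,302),.01),('spat_end',(241,372),.0),('cart',(404,332),.01)]: print(nm,plane('top',uv,z))
E
```

```text
t 0.1 p [0.239  0.5768 0.21  ] gap 1.001 F [0.5 0.2 0.2]
R [[-0.9239, 0.3827, -0.0005], [0.3827, 0.9239, -0.0017], [-0.0002, -0.0018, -1.0]] q [-1.14  0.69 -0.19  1.57  0.16  0.9  -0.22]
L [ 0.573   0.1311 -0.0514] -2.9 ball [[0.4871 0.1355 0.047 ]]
[ 0.8  0.6  0.3 -0.2 -0.  -0.1 -0.7 -0.1 -0.6  0.1  0.1  0.7]
M [ 0.5953 -0.0107 -0.1278] -7.3 ball [[5.1e-01 3.0e-04 4.7e-02]]
[ 0.4  0.5 -0.   0.4  0.1  0.1 -0.1 -0.1 -0.6 -0.4  0.3  0.7]
R [ 0.5701 -0.1459  0.2186] 12.5 ball [[ 0.4862 -0.1646  0.047 ]]
[ 0.1  0.7 -0.3 -2.3 -0.7 -0.2 -0.3  1.   1.3  0.8  0.2 -0. ]
tray [ 0.4739  0.335  -0.0507] [ 0.2 -0.6  0.6 -1.6 -1.3  0.7  0.6  1.4]
jar [0.773 0.142]
beaker [ 0.79  -0.034]
bottle [ 0.784 -0.157]
dish [ 0.517 -0.332]
spat_tip [0.432 0.157]
spat_end [0.281 0.164]
cart [ 0.372 -0.186]
```

```bash
python3 - <<'E'
from h import *
o=obs()
print(rows([.4871,.1355,.15],down(np.radians(87.1)),o)); print(rows([.4871,.1355,.03],down(np.radians(87.1)),o))
for t in [.1,.2,.3,.4,.5,.6,.75,.9,1.05,1.2,1.35,1.5,1.6,1.7,1.8,1.88,1.92]:
    print(t,round(-146*(1-np.cos(t))-5*np.sin(t)), round(-146*np.sin(t)-5*(np.cos(t)-1)))
E
```

```text
t 0.1 p [0.239  0.5768 0.21  ] gap 1.001 F [0.5 0.2 0.2]
R [[-0.9239, 0.3827, -0.0005], [0.3827, 0.9239, -0.0017], [-0.0002, -0.0018, -1.0]] q [-1.14  0.69 -0.19  1.57  0.16  0.9  -0.22]
[-3.9804e+02 -3.1263e+02  6.0650e+01 -2.0000e-02 -0.0000e+00 -3.9200e+00]
[-3.9802e+02 -3.1241e+02  1.8065e+02 -2.0000e-02 -0.0000e+00 -3.9200e+00]
0.1 -1 -15
0.2 -4 -29
0.3 -8 -43
0.4 -13 -56
0.5 -20 -69
0.6 -28 -82
0.75 -43 -98
0.9 -59 -112
1.05 -78 -124
1.2 -98 -133
1.35 -119 -139
1.5 -141 -141
1.6 -155 -141
1.7 -170 -139
1.8 -184 -136
1.88 -195 -133
1.92 -201 -130
```

move_arm(
  increments=[
    [-398,-312.5,60,0,0,-3.92,0],
    [-398,-312.5,60,0,0,-3.92,0],
    [-398,-312.5,60,0,0,-3.92,0],
    [-398,-312.5,60,0,0,-3.92,0],
    [-398,-312.5,60,0,0,-3.92,0],
    [-398,-312.5,60,0,0,-3.92,0],
    [-398,-312.5,60,0,0,-3.92,0],
    [-398,-312.5,60,0,0,-3.92,0],
    [-398,-312.5,60,0,0,-3.92,0],
    [-398,-312.5,60,0,0,-3.92,0],
    [-398,-312.5,60,0,0,-3.92,0],
  ],
  grip_force=25,
)

```text
clock: 1.48
eef_pos: [0.4865, 0.1386, 0.151]
tool_rot: [-0.075, -3.14, -0.002]
ft_force: [0.6, 0.6, -0.7]
finger_gap: 0.997
```

```bash
python3 - <<'E'
from h import *
o=obs()
print(rows([.4871,.1355,.03],down(np.radians(87.1)),o))
save('top','pics/t1.png',(205,365,160,300))
E
```

```text
t 1.475 p [0.4865 0.1386 0.151 ] gap 0.997 F [ 0.6  0.6 -0.7]
R [[-0.9989, 0.0474, -0.0002], [0.0474, 0.9989, 0.0015], [0.0003, 0.0015, -1.0]] q [-0.16  0.64 -0.34  1.98  0.37  0.58  0.78]
[-7.6000e-01 -3.2700e+00  1.2095e+02  2.0000e-02 -0.0000e+00  4.0000e-02]
```

View pics/t1.png

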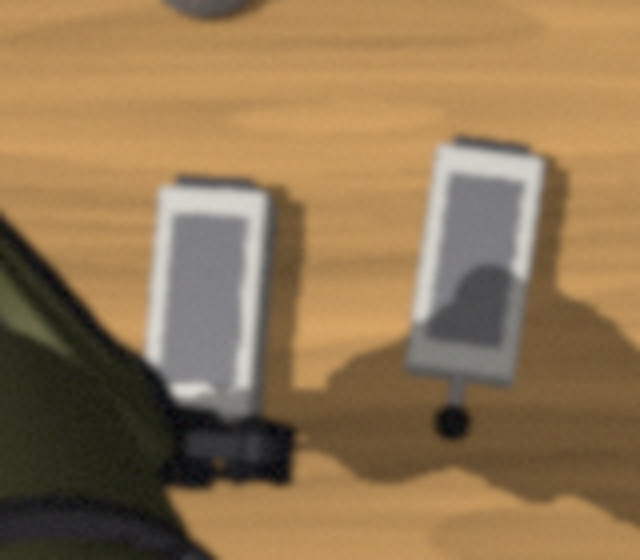

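move_arm(
  increments=[
    [0,0,50,0,0,0,0],
    [0,0,90,0,0,0,0],
    [0,0,112,0,0,0,0],
    [0,0,120,0,0,0,0],
    [0,0,120,0,0,0,0],
    [0,0,120,0,0,0,0.8],
    [0,0,120,0,0,0,0.9],
    [0,0,120,0,0,0,0.9],
    [0,0,120,0,0,0,0.9],
    [0,0,120,0,0,0,0.9],
  ],
  grip_force=25,
)

```text
clock: 2.78
eef_pos: [0.4875, 0.1364, 0.0309]
tool_rot: [0.08, 3.14, 0.0]
ft_force: [0.2, 0.2, 1.3]
finger_gap: 0.158
```

```bash
python3 - <<'E'
from h import *
o=obs()
save('scene','pics/s2.png',(270,400,160,260),5)
E
```

```text
t 2.775 p [0.4875 0.1364 0.0309] gap 0.158 F [0.2 0.2 1.3]
R [[-0.9987, 0.0508, 0.0004], [0.0508, 0.9987, 0.0002], [-0.0004, 0.0003, -1.0]] q [-0.26  0.85 -0.18  2.05  0.49  0.28  0.67]
```

View pics/s2.png

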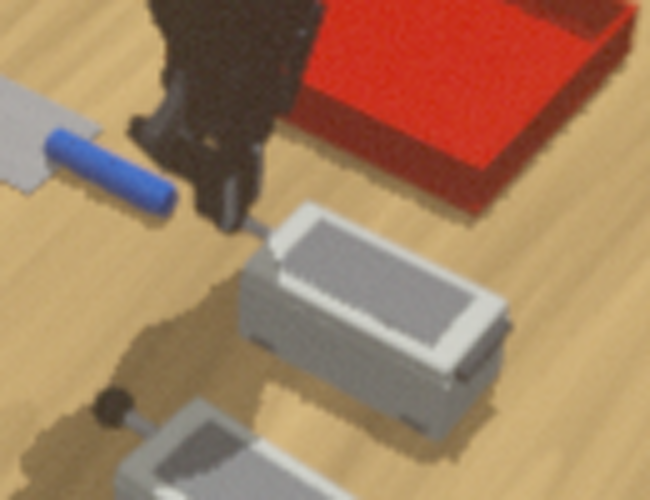

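move_arm(
  increments=[
    [-1,0,-15,0,0,0,0.95],
    [-4,0,-29,0,0,0,0.95],
    [-8,0,-43,0,0,0,0.95],
    [-13,0,-56,0,0,0,0.95],
    [-20,0,-69,0,0,0,0.95],
    [-24,0,-76,0,0,0,0.95],
    [-24,0,-76,0,0,0,0.95],
  ],
)

```text
clock: 3.7
eef_pos: [0.5117, 0.1352, 0.1069]
tool_rot: [0.08, 3.14, 0.001]
ft_force: [1.4, 0.4, -1.0]
finger_gap: 0.159
```

```bash
python3 - <<'E'
from h import *
o=obs()
save('scene','pics/s3.png',(270,400,150,270),5)
E
```

```text
t 3.7 p [0.5117 0.1352 0.1069] gap 0.159 F [ 1.4  0.4 -1. ]
R [[-0.9987, 0.051, 0.0009], [0.051, 0.9987, 0.0005], [-0.0009, 0.0005, -1.0]] q [-0.16  0.73 -0.31  1.95  0.42  0.52  0.76]
```

View pics/s3.png

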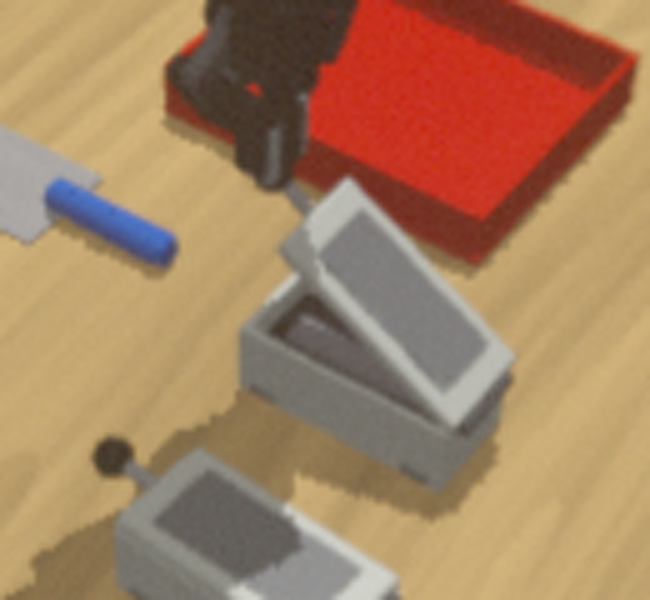

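The lid of the left case is up about 0.55 rad with its base still on the bench. Next is the release test.

move_arm(
  increments=[
    [0,0,0,0,0,0,0.4],
    [0,0,0,0,0,0,0.4],
    [0,0,0,0,0,0,0.4],
    [0,0,0,0,0,0,0.4],
    [0,0,0,0,0,0,0.4],
  ],
)

```text
clock: 4.38
eef_pos: [0.5112, 0.1352, 0.1068]
tool_rot: [-0.08, -3.141, -0.0]
ft_force: [0.8, -0.0, -0.2]
finger_gap: 0.597
```

```bash
python3 - <<'E'
from h import *
o=obs()
save('scene','pics/s4.png',(270,400,150,270),5)
E
```

```text
t 4.375 p [0.5112 0.1352 0.1068] gap 0.597 F [ 0.8 -0.  -0.2]
R [[-0.9987, 0.0506, -0.0], [0.0506, 0.9987, 0.0], [0.0, 0.0, -1.0]] q [-0.16  0.73 -0.31  1.95  0.42  0.52  0.76]
```

View pics/s4.png

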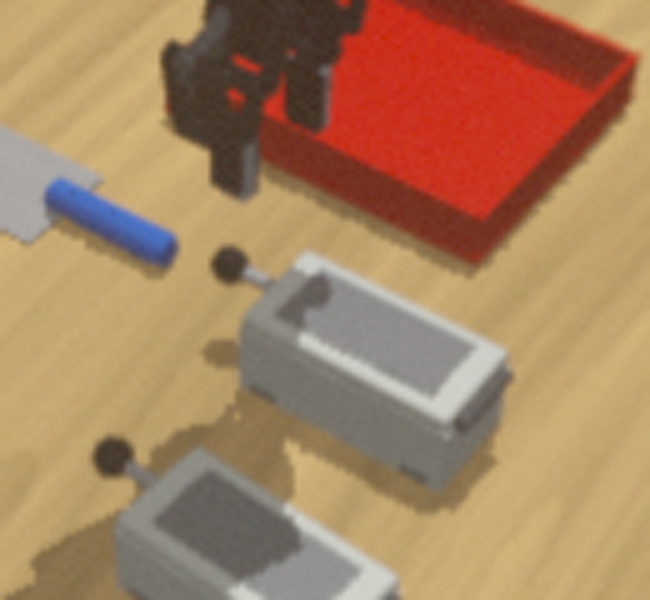

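The lid dropped shut, so the left case is free. I'll regrasp the ball and swing the lid right over.

move_arm(
  increments=[
    [20,0,50,0,0,0,0.4],
    [24,0,76,0,0,0,0.4],
    [24,0,76,0,0,0,0.4],
    [24,0,76,0,0,0,0.95],
    [24,0,76,0,0,0,0.95],
    [24,0,76,0,0,0,0.95],
    [24,0,76,0,0,0,0.95],
    [22,0,54,0,0,0,0.95],
    [16,0,33,0,0,0,0.95],
    [7.5,0,13,0,0,0,0.95],
    [-4,0,-6,0,0,0,0.95],
    [-19,0,-22,0,0,0,0.95],
    [-35,0,-36,0,0,0,0.95],
    [-54,0,-48,0,0,0,0.95],
    [-74,0,-57,0,0,0,0.95],
    [-95,0,-63,0,0,0,0.95],
    [-117,0,-65,0,0,0,0.95],
    [-138,0,-64,0,0,0,0.95],
    [-157,0,-61,0,0,0,0.95],
    [-171,0,-57,0,0,0,0.95],
  ],
)

```text
clock: 6.92
eef_pos: [0.6823, 0.1263, 0.1635]
tool_rot: [-0.08, -3.14, 0.0]
ft_force: [0.9, 0.1, -0.5]
finger_gap: 0.049
```

```bash
python3 - <<'E'
from h import *
o=obs()
save('scene','pics/s5.png',(270,430,120,270),5)
E
```

```text
t 6.925 p [0.6823 0.1263 0.1635] gap 0.049 F [ 0.9  0.1 -0.5]
R [[-0.9987, 0.0509, -0.0007], [0.0509, 0.9987, -0.0001], [0.0007, -0.0001, -1.0]] q [-0.06  0.86 -0.39  1.37  0.35  0.98  1.  ]
```

View pics/s5.png

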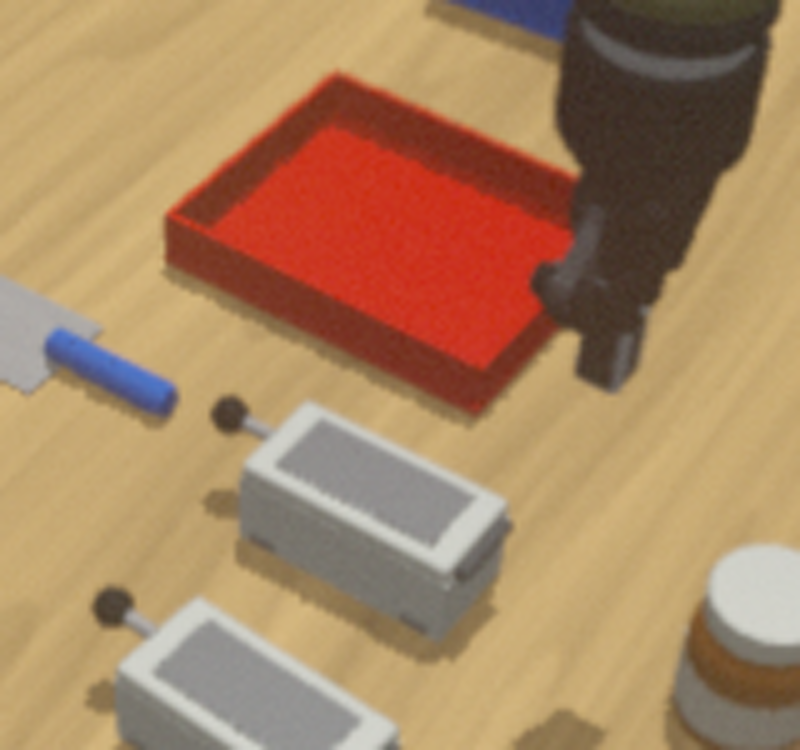

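The fingers came back empty: the ball had slipped out and the lid fell shut, with the case still in place. I'll go back slightly deeper, with more force and a longer settle.

move_arm(
  increments=[
    [60,0,-10,0,0,0,0.5],
    [120,0,0,0,0,0,0.4],
    [170,0,20,0,0,0,0.4],
    [193,0,60,0,0,0,0.4],
    [195,0,110,0,0,0,0.4],
    [195,0,137,0,0,0,0.4],
    [195,0,137,0,0,0,0.4],
    [195,0,137,0,0,0,0.4],
    [195,0,137,0,0,0,0.95],
    [195,0,137,0,0,0,0.95],
    [195,0,137,0,0,0,0.95],
    [195,0,137,0,0,0,0.95],
    [195,0,137,0,0,0,0.95],
  ],
  grip_force=60,
)

```text
clock: 8.6
eef_pos: [0.488, 0.1365, 0.0279]
tool_rot: [0.08, 3.139, 0.001]
ft_force: [-0.5, -1.0, 7.0]
finger_gap: 0.166
```

```bash
python3 - <<'E'
from h import *
o=obs()
save('scene','pics/s6.png',(285,365,160,235),8)
E
```

```text
t 8.6 p [0.488  0.1365 0.0279] gap 0.166 F [-0.5 -1.   7. ]
R [[-0.9987, 0.051, 0.0019], [0.051, 0.9987, 0.0006], [-0.0019, 0.0007, -1.0]] q [-0.25  0.85 -0.19  2.05  0.53  0.28  0.63]
```

View pics/s6.png

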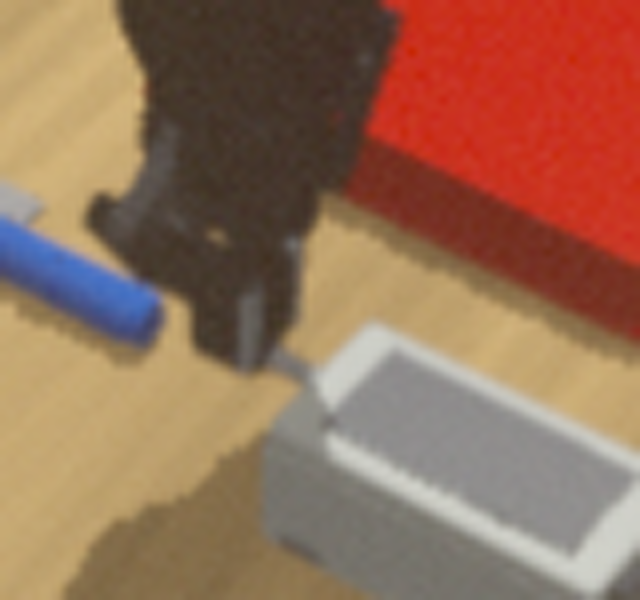

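move_arm(
  increments=[
    [-1,0,-15,0,0,0,0.95],
    [-4,0,-29,0,0,0,0.95],
    [-8,0,-43,0,0,0,0.95],
    [-13,0,-56,0,0,0,0.95],
    [-20,0,-69,0,0,0,0.95],
    [-28,0,-82,0,0,0,0.95],
    [-43,0,-98,0,0,0,0.95],
    [-59,0,-112,0,0,0,0.95],
  ],
)

```text
clock: 9.65
eef_pos: [0.5452, 0.1336, 0.1398]
tool_rot: [-0.079, -3.139, 0.0]
ft_force: [1.1, 0.7, -2.5]
finger_gap: 0.162
```

```bash
python3 - <<'E'
from h import *
o=obs()
save('scene','pics/s7.png',(285,385,140,240),6)
E
```

```text
t 9.65 p [0.5452 0.1336 0.1398] gap 0.162 F [ 1.1  0.7 -2.5]
R [[-0.9987, 0.05, -0.0019], [0.05, 0.9987, 0.0], [0.0019, -0.0001, -1.0]] q [-0.1   0.72 -0.38  1.82  0.4   0.68  0.81]
```

View pics/s7.png

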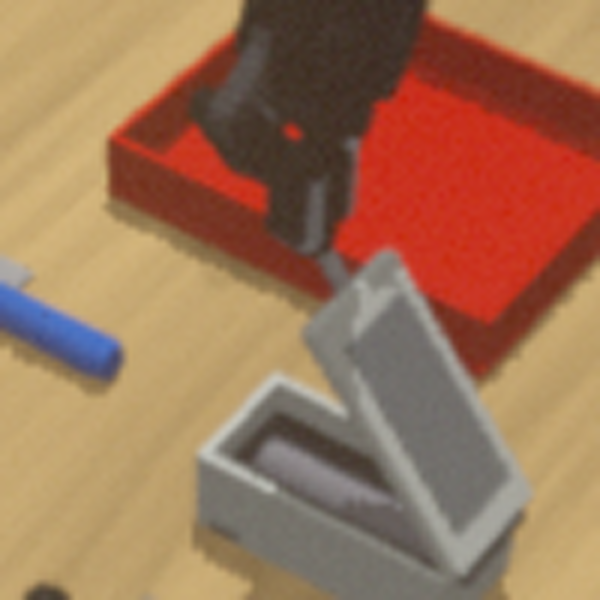

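move_arm(
  increments=[
    [-19,0,-12,0,0,0,0.95],
    [-39,0,-21,0,0,0,0.95],
    [-60,0,-27,0,0,0,0.95],
    [-82,0,-29,0,0,0,0.95],
    [-103,0,-28,0,0,0,0.95],
    [-122,0,-25,0,0,0,0.95],
    [-136,0,-21,0,0,0,0.95],
    [-136,0,-21,0,0,0,0.95],
  ],
)

```text
clock: 10.7
eef_pos: [0.6838, 0.1265, 0.1605]
tool_rot: [0.081, 3.137, 0.002]
ft_force: [0.8, -0.3, 4.5]
finger_gap: 0.162
```

```bash
python3 - <<'E'
from h import *
o=obs()
save('scene','pics/s8.png',(285,385,140,240),6)
E
```

```text
t 10.7 p [0.6838 0.1265 0.1605] gap 0.162 F [ 0.8 -0.3  4.5]
R [[-0.9987, 0.0518, 0.0035], [0.0518, 0.9987, 0.0011], [-0.0034, 0.0012, -1.0]] q [-0.05  0.86 -0.41  1.37  0.37  0.98  0.98]
```

View pics/s8.png

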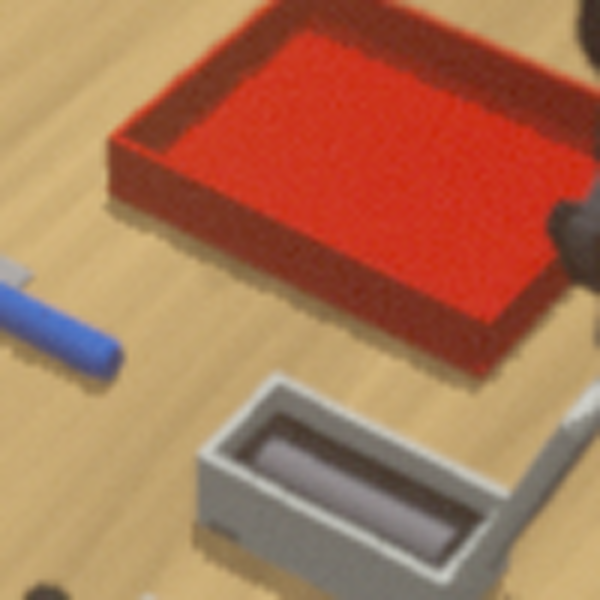

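move_arm(
  increments=[
    [0,0,0,0,0,0,0.4],
    [0,0,0,0,0,0,0.4],
    [0,0,-10,0,0,0,0.4],
    [0,0,-35,0,0,0,0.4],
    [10,-10,-60,0,0,0,0.4],
    [50,-40,-60,0,0,0.3,0.4],
    [90,-75,-50,0,0,0.6,0.4],
    [130,-110,-30,0,0,0.88,0.4],
    [165.5,-134,10,0,0,0.88,0.4],
    [165.5,-134,10,0,0,0.88,0.4],
    [165.5,-134,10,0,0,0.88,0.4],
  ],
)

```text
clock: 12.12
eef_pos: [0.5114, 0.0018, 0.1506]
tool_rot: [0.2, 3.133, 0.002]
ft_force: [1.0, 0.6, 0.1]
finger_gap: 0.595
```

```bash
python3 - <<'E'
from h import *
o=obs()
print(rows([.51,.0003,.0275],down(np.radians(82.7)),o))
save('scene','pics/s9.png',(250,410,150,300),5)
E
```

```text
t 12.125 p [0.5114 0.0018 0.1506] gap 0.595 F [1.  0.6 0.1]
R [[-0.9919, 0.1269, 0.0023], [0.1269, 0.9919, 0.0009], [-0.0022, 0.0011, -1.0]] q [ 0.14  0.65 -0.38  1.96  0.41  0.6   0.94]
[ 1.5000e+00 -1.7900e+00  1.2313e+02  1.0000e-02  3.0000e-02  0.0000e+00]
```

View pics/s9.png

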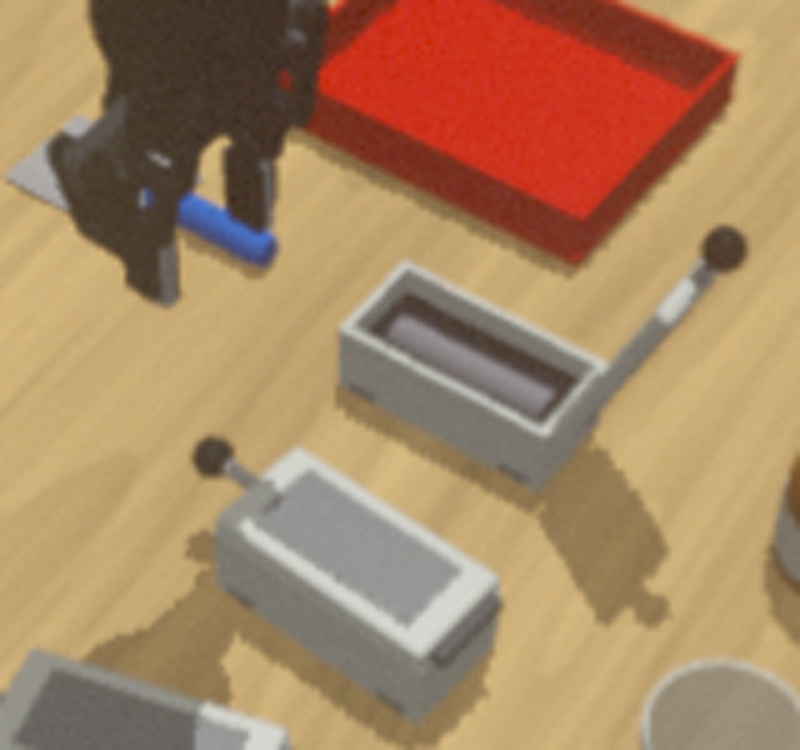

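move_arm(
  increments=[
    [0.5,-1,50,0,0,0,0.4],
    [0.5,-1,95,0,0,0,0.4],
    [0.5,-1,115,0,0,0,0.4],
    [0.5,-1,122,0,0,0,0.4],
    [0.5,-1,122,0,0,0,0.4],
    [0.5,-1,122,0,0,0,0.4],
    [0.5,-1,122,0,0,0,0.95],
    [0.5,-1,122,0,0,0,0.95],
    [0.5,-1,122,0,0,0,0.95],
    [0.5,-1,122,0,0,0,0.95],
    [0,-1,107,0,0,0,0.95],
    [-3,-1,93,0,0,0,0.95],
    [-7,-1,79,0,0,0,0.95],
    [-12,-1,66,0,0,0,0.95],
    [-19,-1,53,0,0,0,0.95],
    [-23,-1,46,0,0,0,0.95],
    [-23,-1,46,0,0,0,0.95],
  ],
)

```text
clock: 14.3
eef_pos: [0.533, -0.0027, 0.1041]
tool_rot: [0.2, 3.134, 0.001]
ft_force: [1.3, 1.2, 0.1]
finger_gap: 0.157
```

```bash
python3 - <<'E'
from h import *
o=obs()
save('scene','pics/s10.png',(250,410,150,300),5)
E
```

```text
t 14.3 p [ 0.533  -0.0027  0.1041] gap 0.157 F [1.3 1.2 0.1]
R [[-0.9919, 0.1273, 0.001], [0.1273, 0.9919, 0.0004], [-0.0009, 0.0006, -1.0]] q [ 0.13  0.75 -0.34  1.93  0.46  0.54  0.91]
```

View pics/s10.png

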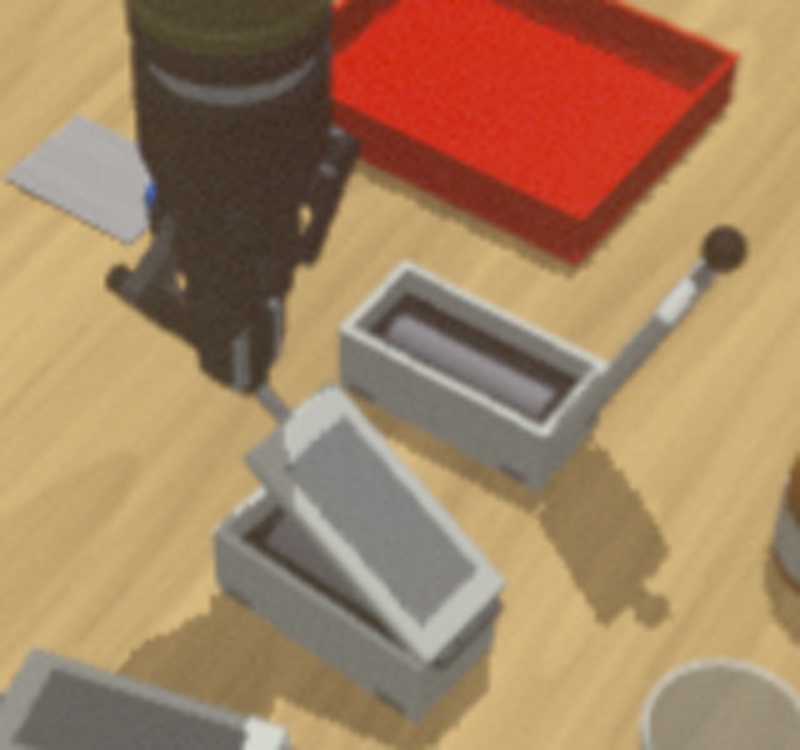

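move_arm(
  increments=[
    [0,0,0,0,0,0,0.4],
    [0,0,0,0,0,0,0.4],
    [0,0,0,0,0,0,0.4],
    [0,0,0,0,0,0,0.4],
    [0,0,0,0,0,0,0.4],
  ],
)

```text
clock: 14.98
eef_pos: [0.5326, -0.0029, 0.1038]
tool_rot: [-0.2, -3.135, -0.0]
ft_force: [-0.3, 0.3, -0.3]
finger_gap: 0.6
```

```bash
python3 - <<'E'
from h import *
o=obs()
save('scene','pics/s11.png',(250,410,150,300),5)
E
```

```text
t 14.975 p [ 0.5326 -0.0029  0.1038] gap 0.6 F [-0.3  0.3 -0.3]
R [[-0.9919, 0.1272, -0.0001], [0.1272, 0.9919, 0.0], [0.0001, 0.0, -1.0]] q [ 0.13  0.75 -0.34  1.94  0.46  0.54  0.91]
```

View pics/s11.png

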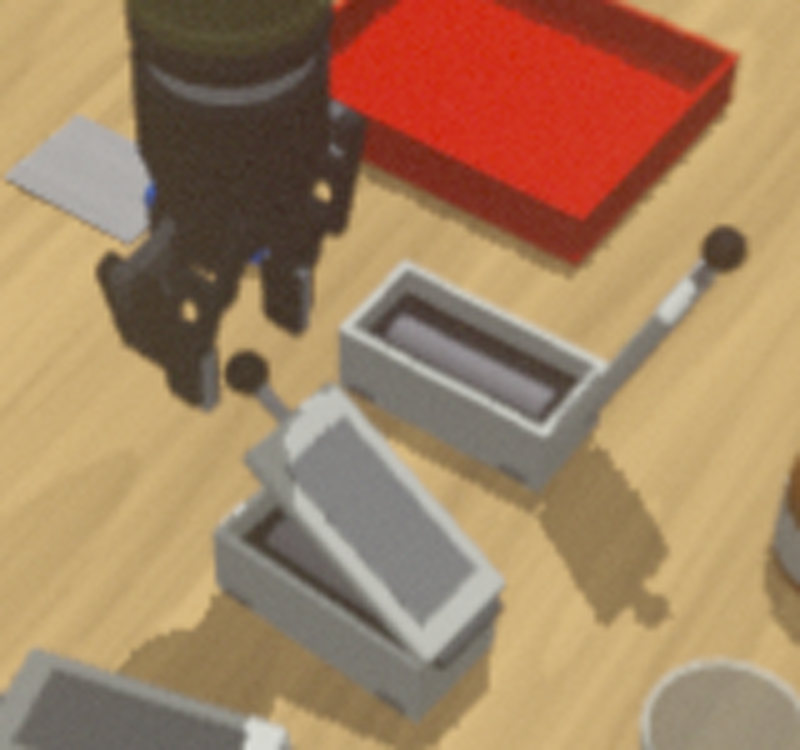

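The middle lid stayed up, so that is the stiff case. I'll regrasp its ball and shut it.

move_arm(
  increments=[
    [0,0,0,0,0,0,0.95],
    [0,0,0,0,0,0,0.95],
    [0,0,0,0,0,0,0.95],
    [3,0,7,0,0,0,0.95],
    [10,0,20,0,0,0,0.95],
    [15,0,33,0,0,0,0.95],
    [19,0,47,0,0,0,0.95],
    [22,0,61,0,0,0,0.95],
    [23,0,76,0,0,0,0.95],
    [23,0,78,0,0,0,0.95],
    [23,0,78,0,0,0,0.95],
    [23,0,78,0,0,0,0.4],
    [23,0,78,0,0,0,0.4],
    [23,0,60,0,0,0,0.4],
    [23,0,10,0,0,0,0],
    [23,0,-30,0,0,0,0],
    [23,0,-30,0,0,0,0],
  ],
)

```text
clock: 17.15
eef_pos: [0.5122, 0.0002, 0.1361]
tool_rot: [0.201, 3.129, 0.002]
ft_force: [1.3, -0.7, -0.9]
finger_gap: 1.0
```

```bash
python3 - <<'E'
from h import *
o=obs()
save('scene','pics/s12.png',(250,410,150,300),5)
save('top','pics/t12.png',(225,425,160,300))
print(rows([.5953,-.0107,.14],down(np.radians(82.7)),o))
E
```

```text
t 17.15 p [5.122e-01 2.000e-04 1.361e-01] gap 1.0 F [ 1.3 -0.7 -0.9]
R [[-0.9918, 0.128, 0.0063], [0.128, 0.9918, 0.0009], [-0.0061, 0.0017, -1.0]] q [ 0.14  0.68 -0.38  1.98  0.45  0.56  0.9 ]
[-8.382e+01 -1.800e-01 -3.390e+00  2.000e-02  7.000e-02 -1.000e-02]
```

View pics/s12.png

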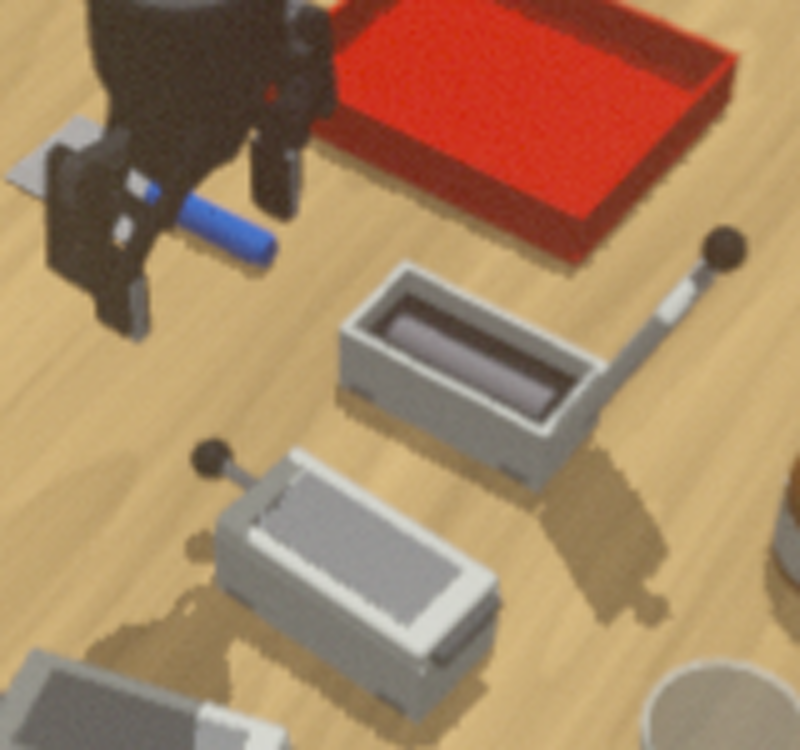

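View pics/t12.png

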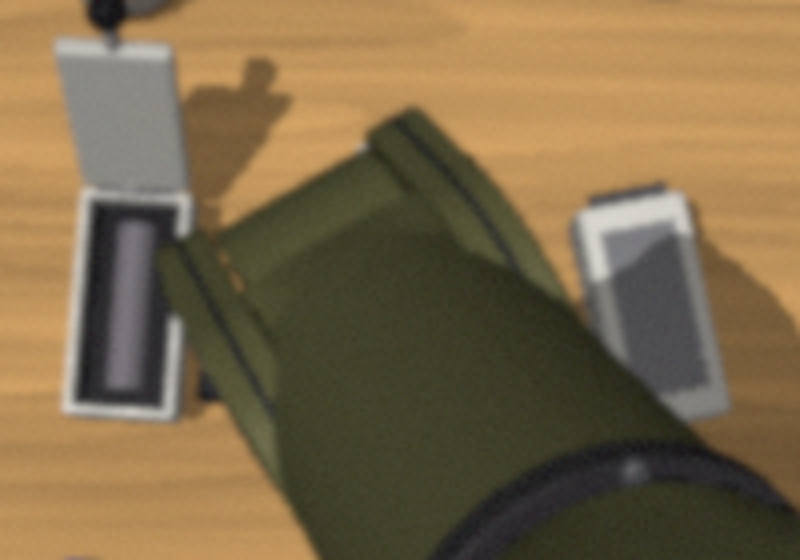

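move_arm(
  increments=[
    [-45,0,0,0,0,0,0],
    [-80,0,10,0,0,0,0],
    [-85,0,40,0,0,0,0],
    [-85,0,80,0,0,0,0],
    [-85,0,110,0,0,0,0],
    [-85,0,122,0,0,0,0],
    [-85,0,123,0,0,0,0],
    [-85,0,123,0,0,0,0],
    [-85,0,123,0,0,0,0.5],
    [-85,0,123,0,0,0,0.6],
    [-85,0,123,0,0,0,0.6],
    [-85,0,123,0,0,0,0.6],
  ],
  grip_force=70,
)

```text
clock: 18.75
eef_pos: [0.5949, -0.0106, 0.0121]
tool_rot: [0.2, 3.133, 0.001]
ft_force: [-1.5, 0.2, 4.3]
finger_gap: 0.661
```

```bash
python3 - <<'E'
from h import *
o=obs()
save('scene','pics/s13.png',(250,410,150,300),5)
print(rows([.492,.334,.13],down(np.radians(87.1)),o))
print(rows([.492,.334,.015],down(np.radians(87.1)),o))
E
```

```text
t 18.75 p [ 0.5949 -0.0106  0.0121] gap 0.661 F [-1.5  0.2  4.3]
R [[-0.9919, 0.1273, 0.002], [0.1273, 0.9919, 0.0002], [-0.0019, 0.0005, -1.0]] q [ 0.11  0.95 -0.29  1.78  0.52  0.49  0.9 ]
[ 1.4571e+02  3.2872e+02 -1.1803e+02  0.0000e+00  2.0000e-02 -8.8000e-01]
[ 1.4593e+02  3.2867e+02 -3.0300e+00  0.0000e+00  2.0000e-02 -8.8000e-01]
```

View pics/s13.png

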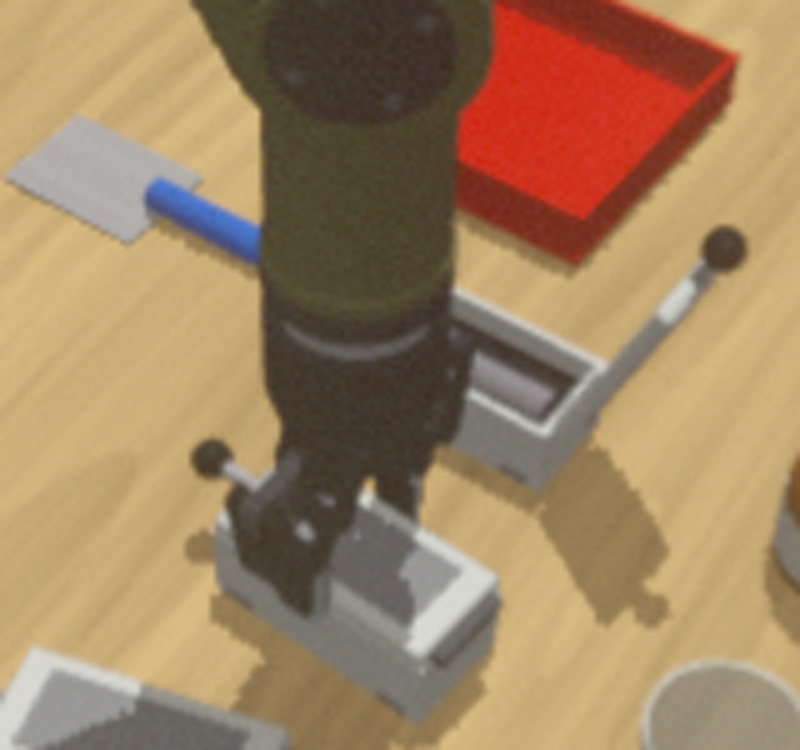

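move_arm(
  increments=[
    [0,0,-8,0,0,0,0.6],
    [0,0,-25,0,0,0,0.6],
    [0,0,-50,0,0,0,0.6],
    [15,0,-80,0,0,0,0.6],
    [45,5,-105,0,0,0,0.6],
    [80,15,-120,0,0,0,0.6],
    [115,35,-125,0,0,0,0.6],
    [140,65,-125,0,0,0,0.6],
    [146,100,-125,0,0,-0.2,0.6],
    [146,140,-125,0,0,-0.4,0.6],
    [146,180,-125,0,0,-0.6,0.6],
    [146,220,-125,0,0,-0.8,0.6],
    [146,260,-125,0,0,-0.88,0.6],
    [146,295,-125,0,0,-0.88,0.6],
    [146,318,-125,0,0,-0.88,0.6],
    [146,329,-125,0,0,-0.88,0.6],
    [146,329,-125,0,0,-0.88,0.6],
    [146,329,-125,0,0,-0.88,0.6],
  ],
)

```text
clock: 21.05
eef_pos: [0.4912, 0.332, 0.1357]
tool_rot: [-0.082, -3.14, 0.004]
ft_force: [-0.4, -0.6, -5.1]
finger_gap: 0.658
```

```bash
python3 - <<'E'
from h import *
o=obs()
save('scene','pics/s14.png',(250,450,80,230),4)
save('top','pics/t14.png',(85,285,180,340),4)
print(rows([.492,.334,.0171],down(np.radians(87.1)),o))
E
```

```text
t 21.05 p [0.4912 0.332  0.1357] gap 0.658 F [-0.4 -0.6 -5.1]
R [[-0.9986, 0.0522, -0.0005], [0.0522, 0.9986, -0.0022], [0.0004, -0.0022, -1.0]] q [-0.47  0.76 -0.35  1.73  0.37  0.72  0.5 ]
[-7.4000e-01  2.2900e+00  1.1861e+02 -3.0000e-02 -0.0000e+00 -2.0000e-02]
```

View pics/s14.png

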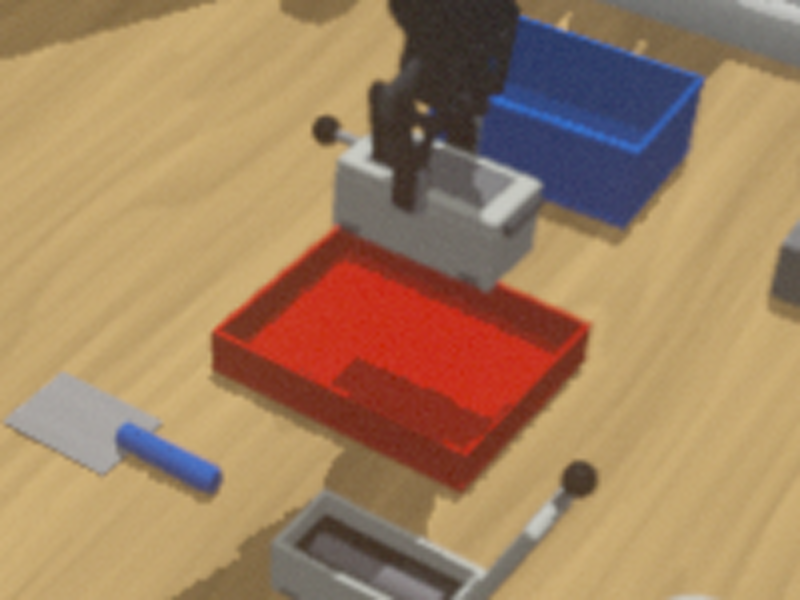

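View pics/t14.png

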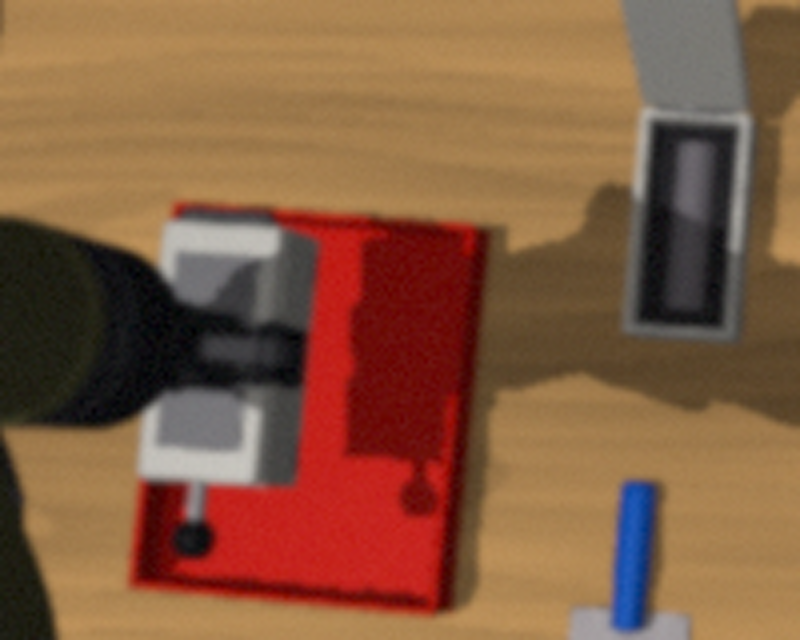

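move_arm(
  increments=[
    [0,0,20,0,0,0,0.6],
    [0,0,45,0,0,0,0.6],
    [0,0,70,0,0,0,0.6],
    [0,0,92,0,0,0,0.6],
    [0,0,106,0,0,0,0.6],
    [0,0,113,0,0,0,0.6],
    [0,0,117,0,0,0,0.6],
    [0,0,119,0,0,0,0.6],
    [0,0,120,0,0,0,0.6],
    [0,0,120,0,0,0,0.6],
  ],
)

```text
clock: 22.4
eef_pos: [0.4915, 0.3345, 0.0171]
tool_rot: [0.08, 3.139, 0.001]
ft_force: [-2.1, -1.4, 5.7]
finger_gap: 0.654
```

```bash
python3 - <<'E'
from h import *
o=obs()
save('scene','pics/s15.png',(250,450,80,230),4)
E
```

```text
t 22.4 p [0.4915 0.3345 0.0171] gap 0.654 F [-2.1 -1.4  5.7]
R [[-0.9987, 0.0507, 0.0012], [0.0507, 0.9987, 0.0006], [-0.0012, 0.0007, -1.0]] q [-0.53  0.93 -0.26  1.78  0.46  0.48  0.42]
```

View pics/s15.png

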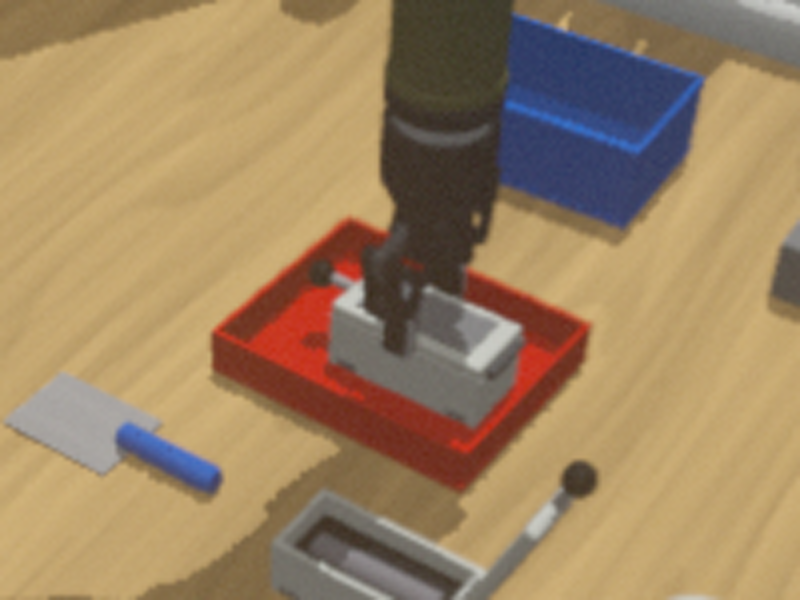

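move_arm(
  increments=[
    [0,0,0,0,0,0,0.1],
    [0,0,0,0,0,0,0.1],
    [0,0,0,0,0,0,0],
    [0,0,-15,0,0,0,0],
    [0,0,-55,0,0,0,0],
    [0,0,-110,0,0,0,0],
    [-2,-40,-145,0,0,0,0],
    [-4,-95,-150,0,0,-0.4,0.2],
    [-6,-150,-150,0,0,-0.8,0.4],
    [-8,-205,-150,0,0,-1.2,0.4],
    [-10,-260,-150,0,0,-1.6,0.4],
    [-12,-315,-150,0,0,-2.0,0.4],
    [-14,-370,-150,0,0,-2.4,0.4],
    [-16,-425,-150,0,0,-2.8,0.4],
    [-18,-475,-145,0,0,-3.08,0.4],
    [-20,-498.5,-135,0,0,-3.08,0.4],
    [-20,-498.5,-135,0,0,-3.08,0.4],
    [-20,-498.5,-135,0,0,-3.08,0.4],
  ],
)

```text
clock: 24.7
eef_pos: [0.4865, -0.1623, 0.1512]
tool_rot: [-0.346, 3.121, 0.002]
ft_force: [1.1, 0.9, 0.5]
finger_gap: 0.602
```

```bash
python3 - <<'E'
from h import *
o=obs()
save('scene','pics/s16.png')
print(rows([.4862,-.1646,.0275],down(np.radians(102.5)),o))
E
```

```text
t 24.7 p [ 0.4865 -0.1623  0.1512] gap 0.602 F [1.1 0.9 0.5]
R [[-0.9757, -0.2191, 0.0008], [-0.2191, 0.9757, 0.0016], [-0.0012, 0.0013, -1.0]] q [ 0.55  0.67 -0.52  1.95  0.53  0.65  1.49]
[ 8.8000e-01 -2.3100e+00  1.2366e+02  2.0000e-02  1.0000e-02  3.0000e-02]
```

View pics/s16.png

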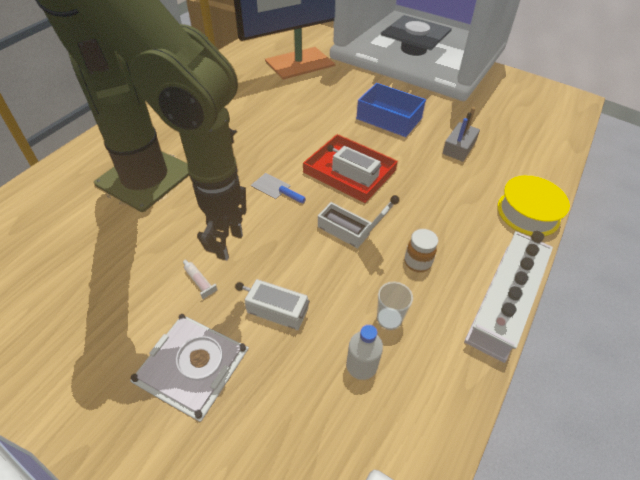

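move_arm(
  increments=[
    [0,-1,50,0,0,0,0.4],
    [0,-1,95,0,0,0,0.4],
    [0,-1,115,0,0,0,0.4],
    [0,-1,122.5,0,0,0,0.4],
    [0,-1,122.5,0,0,0,0.4],
    [0,-1,122.5,0,0,0,0.4],
    [0,-1,122.5,0,0,0,0.95],
    [0,-1,122.5,0,0,0,0.95],
    [0,-1,122.5,0,0,0,0.95],
    [0,-1,122.5,0,0,0,0.95],
    [-1,-1,107.5,0,0,0,0.95],
    [-4,-1,93.5,0,0,0,0.95],
    [-8,-1,79.5,0,0,0,0.95],
    [-13,-1,66.5,0,0,0,0.95],
    [-20,-1,53.5,0,0,0,0.95],
    [-24,-1,46.5,0,0,0,0.95],
    [-24,-1,46.5,0,0,0,0.95],
  ],
  grip_force=60,
)

```text
clock: 26.88
eef_pos: [0.5096, -0.1606, 0.1045]
tool_rot: [-0.342, 3.123, -0.0]
ft_force: [-1.5, 0.8, -0.7]
finger_gap: 0.152
```

```bash
python3 - <<'E'
from h import *
o=obs()
save('scene','pics/s17.png',(170,330,200,350),5)
E
```

```text
t 26.875 p [ 0.5096 -0.1606  0.1045] gap 0.152 F [-1.5  0.8 -0.7]
R [[-0.9764, -0.2162, 0.0004], [-0.2162, 0.9764, -0.0002], [-0.0004, -0.0003, -1.0]] q [ 0.5   0.76 -0.47  1.93  0.59  0.59  1.43]
```

View pics/s17.png

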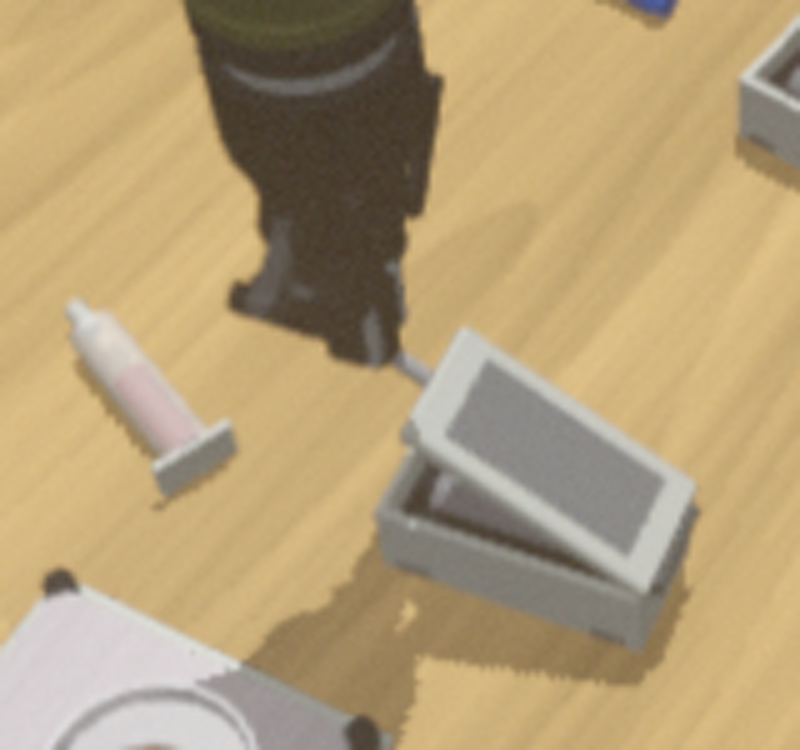

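move_arm(
  increments=[
    [0,0,0,0,0,0,0.4],
    [0,0,0,0,0,0,0.4],
    [0,0,0,0,0,0,0.4],
    [0,0,0,0,0,0,0.4],
    [0,0,0,0,0,0,0.4],
  ],
)

```text
clock: 27.55
eef_pos: [0.5095, -0.1605, 0.1043]
tool_rot: [0.342, -3.123, -0.0]
ft_force: [1.0, -0.7, 0.5]
finger_gap: 0.599
```

```bash
python3 - <<'E'
from h import *
o=obs()
save('scene','pics/s18.png',(170,330,200,350),5)
E
```

```text
t 27.55 p [ 0.5095 -0.1605  0.1043] gap 0.599 F [ 1.  -0.7  0.5]
R [[-0.9763, -0.2164, -0.0], [-0.2164, 0.9763, 0.0001], [0.0, 0.0001, -1.0]] q [ 0.5   0.77 -0.47  1.93  0.59  0.59  1.43]
```

View pics/s18.png

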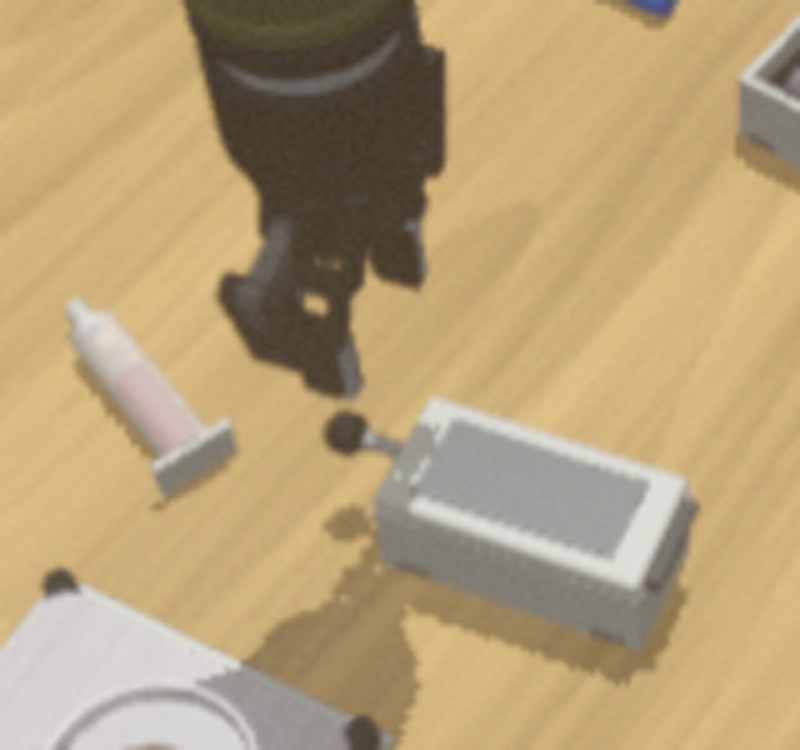

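The right case drops shut too, so it is free. I'll regrasp and throw it back.

move_arm(
  increments=[
    [20,0,45,0,0,0,0.4],
    [24,0,70,0,0,0,0.4],
    [24,0,76,0,0,0,0.4],
    [24,0,76,0,0,0,0.4],
    [24,0,76,0,0,0,0.4],
    [24,0,76,0,0,0,0.4],
    [24,0,76,0,0,0,0.95],
    [24,0,76,0,0,0,0.95],
    [24,0,76,0,0,0,0.95],
    [24,0,76,0,0,0,0.95],
    [23,0,61,0,0,0,0.95],
    [20,0,47,0,0,0,0.95],
    [16,0,33,0,0,0,0.95],
    [11,0,20,0,0,0,0.95],
    [4,0,7,0,0,0,0.95],
    [-4,0,-6,0,0,0,0.95],
    [-19,0,-22,0,0,0,0.95],
    [-35,0,-36,0,0,0,0.95],
  ],
)

```text
clock: 29.85
eef_pos: [0.5423, -0.1535, 0.1404]
tool_rot: [0.341, -3.119, 0.001]
ft_force: [0.6, -1.6, -1.1]
finger_gap: 0.16
```

Still held (gap 0.16), so I'll continue over.

move_arm(
  increments=[
    [-19,0,-12,0,0,0,0.95],
    [-39,0,-21,0,0,0,0.95],
    [-60,0,-27,0,0,0,0.95],
    [-82,0,-29,0,0,0,0.95],
    [-103,0,-28,0,0,0,0.95],
    [-122,0,-25,0,0,0,0.95],
    [-136,0,-21,0,0,0,0.95],
    [-136,0,-21,0,0,0,0.95],
  ],
)

```text
clock: 30.85
eef_pos: [0.6779, -0.1236, 0.1612]
tool_rot: [-0.342, 3.121, -0.001]
ft_force: [0.9, -0.1, 2.8]
finger_gap: 0.153
```

```bash
python3 - <<'E'
from h import *
o=obs()
save('scene','pics/s19.png',(200,420,190,390),3)
E
```

```text
t 30.85 p [ 0.6779 -0.1236  0.1612] gap 0.153 F [ 0.9 -0.1  2.8]
R [[-0.9763, -0.2164, 0.0022], [-0.2164, 0.9763, -0.0002], [-0.0021, -0.0007, -1.0]] q [ 0.37  0.87 -0.54  1.39  0.48  1.01  1.53]
```

View pics/s19.png

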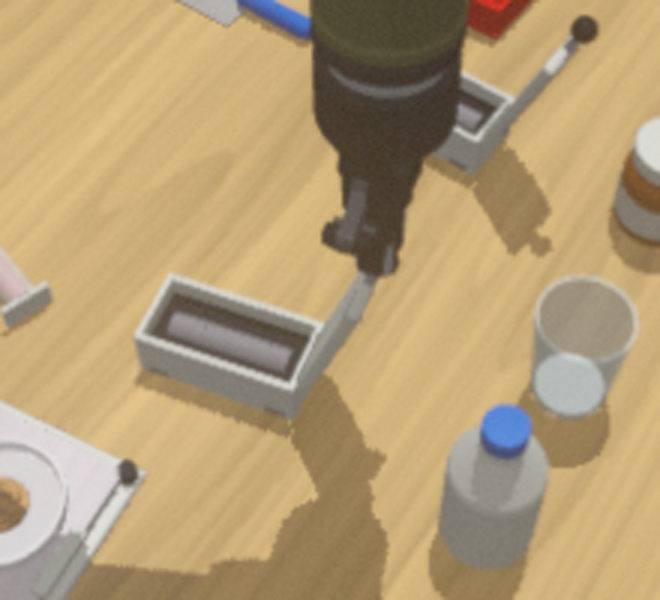

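Release, rise and back away.

move_arm(
  increments=[
    [0,0,0,0,0,0,0.4],
    [0,0,0,0,0,0,0.4],
    [0,0,-10,0,0,0,0.4],
    [0,0,-35,0,0,0,0.4],
    [10,5,-65,0,0,0,0.4],
    [60,20,-90,0,0,0,0.4],
    [110,40,-100,0,0,0,0.4],
    [160,60,-110,0,0,0,0.4],
    [200,60,-120,0,0,0,0.4],
    [200,60,-120,0,0,0,0.4],
    [200,60,-120,0,0,0,0.4],
  ],
)

```text
clock: 32.28
eef_pos: [0.4692, -0.1081, 0.2819]
tool_rot: [-0.341, 3.121, -0.0]
ft_force: [0.1, 0.3, 0.8]
finger_gap: 0.599
```

```bash
python3 - <<'E'
from h import *
o=obs()
save('scene','pics/s20.png')
save('top','pics/t20.png')
E
```

```text
t 32.275 p [ 0.4692 -0.1081  0.2819] gap 0.599 F [0.1 0.3 0.8]
R [[-0.9764, -0.2161, 0.0021], [-0.2161, 0.9764, -0.0], [-0.002, -0.0004, -1.0]] q [ 0.56  0.46 -0.65  1.87  0.35  0.92  1.54]
```

View pics/s20.png

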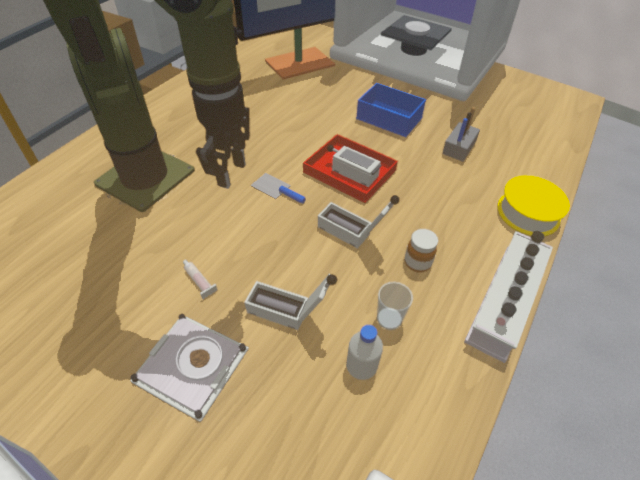

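View pics/t20.png

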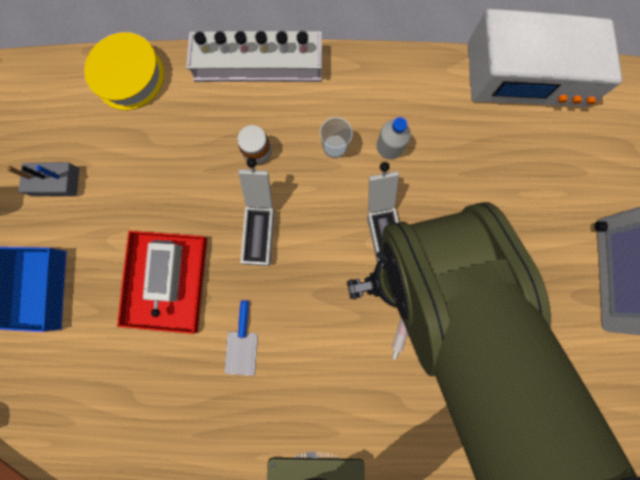

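```bash
python3 - <<'E'
from h import *
a=cv2.imread('pics/s20.png')[130:205,295:405]; cv2.imwrite('pics/c20.png',cv2.resize(a,None,fx=7,fy=7,interpolation=cv2.INTER_CUBIC))
# expected ball px (lid shut) and top-lid corners if in tray at held pose
c,s=np.cos(-.0506),np.sin(-.0506)
P=[[.4915+c*a-s*b,.3345+s*a+c*b,z] for a,b,z in [(-.086,0,.052),(-.06,-.029,.057),(.06,-.029,.057),(.06,.029,.057),(-.06,.029,.057)]]
print(proj('top',P).round(1)); print(((proj('scene',P)-[295,130])*7+3).round(0))
E
```

```text
[[155.1 313.1]
 [168.9 301.6]
 [174.5 244.3]
 [147.9 242.6]
 [142.  299.6]]
[[250. 130.]
 [263. 181.]
 [525. 300.]
 [601. 222.]
 [344. 108.]]
```

View pics/c20.png

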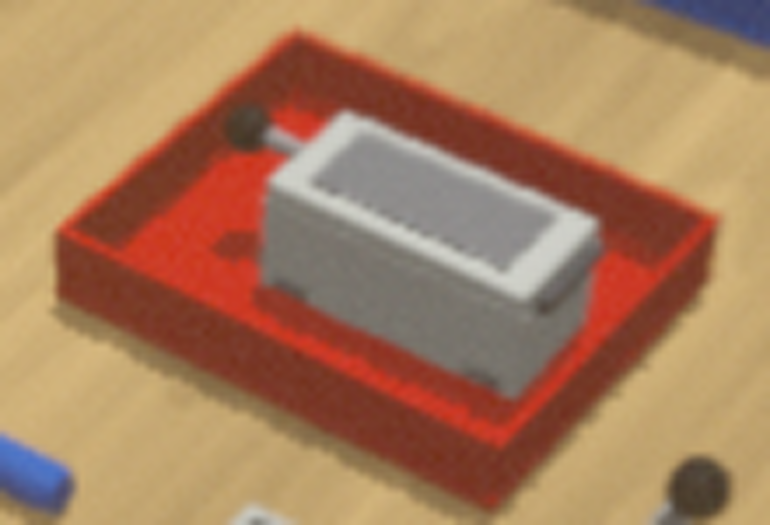

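The ball and lid corners match the positions predicted for a level, shut case on the tray floor. Handing in.

```bash
python3 -c "
from cell import r
print(r.finish_job())"
```

```text
the job is handed in; nothing more can be done
None
```

I sorted all three cases and handed the job in at about 32 s of the 72 s allowed; no verdict was reported.

- **Left and right cases:** each lid fell shut when let go at about 0.55 rad, so both are free-swinging. I threw both lids back, and the last pictures show them at rest against their stops. The cases look unmoved.
- **Middle case:** its lid stayed up at about 0.55 rad, so it is the stiff one. I shut it, lifted it by its sides and set it down slowly in the red tray.
- **Tray check:** the ball pull and lid corners match the predicted pixels for a level, shut case on the tray floor to within about 1 px. It sits about 18 mm from the tray centre.
- **Bystanders:** none looks shifted in the last pictures, though the arm partly hid the cartridge in the top view. The gripper was clear of everything.

One thing failed on the way. On the first full swing of the left lid, the ball slipped out of the fingers and the lid fell shut without moving the case. I regrasped about 4 mm deeper with 60 N instead of 25 N, and it held from then on.

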